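# Close and fasten the bread box

### The arm

A 6-joint arm with a two-finger parallel gripper is mounted at the origin on the work surface. World frame = base frame: x ahead of the robot, y to its left, z up, the work surface at z = 0. Lengths are in m, angles in rad, forces in N, time in s.
With the tool pointing down it reaches from about 0.325 to 0.75 m from the base axis. Payload 7.6 kg.
Tool frame: the origin (TCP) lies at the very end of the fingers, on their centre line; the grasp point (between the pads) lies 19 mm behind it; z points along the fingers, y is the line along which they close (so a half turn about z gives the same grasp; the last joint's range is limited). The gripper opens to 85 mm and grips with 20 to 120 N. Pads are 22 mm wide; open, the fingers measure 114 mm over their backs; the gripper's body (76 mm by 85 mm) begins 54 mm behind the grasp point. The pads swing forward as they close: fully open they stand 13 mm farther back than shut.
Start: joints at [1.118, 0.052, 1.401, -0, 1.689, -0.07], TCP at [0.196, 0.487, 0.231] pointing down, gripper open.
Joint ranges: [-2.9, 2.9], [-0.91, 2.17], [0.12, 2.37], [-1.06, 4.2], [0.26, 2.73], [-2.93, 2.93]. Speed limits (rad/s): [2.57, 2.57, 3.01, 3.14, 3.14, 3.14].

### API

Orientations are given as a rotation vector (axis times angle).
In Python, from workcell import arm gives the robot as it stands.
- The arm moves only by the tool servo_tool, never from a script. Its argument "plan" is a list that holds one entry, the list of rows, each a list of 7 numbers: the opening, from 0 (shut) to 1 (fully open), then the shift along the tool's x, y, z in m, then the turn, a rotation vector about the tool's x, y, z in degrees. In form: [[[fingers, dx, dy, dz, wx, wy, wz], ...]]. A call has 1 to 20 rows; each row is the pose to reach, as a shift and turn from the pose commanded when the call began, along the tool's axes at that moment; what a row does not reach only later rows make up. A row lasts 1/10 s, in which the tool goes at most 50 mm and 8.59 degrees, less where a joint would pass 70% of its speed; a pose out of reach is approached as far as the arm can. A call with a gripper value outside its range is refused whole. The fingers move at their own pace and stop on an object; "newtons" is the grip in N (left out, the last holds). Time passes only in rows, so rows that repeat a pose let the fingers close. It gives the time, the measured TCP pose, the force, the opening and the grip force at its end, in the units of the state.
- arm.read_state(): the state, without advancing time (a new reading comes with each control period).
- arm.grab_frame(name): name is "scene" or "top"; returns the picture (480x640x3 uint8, red, green, blue); there is no depth.
- arm.camera_model(name): a dict with "intrinsics" (3x3 intrinsics, pixels), "position" and "attitude" of the camera in the world. Camera axes: x right, y down, z forward; pixel columns grow to the right and rows downward; lengths in m; the calibration is good to about 2 mm. A picture is of the moment at which its call begins. camera_model takes no time and is no camera call.
- arm.hand_in(): hands the job in; it is judged then, once.
Trained networks look in the newest picture that a camera, given by its name, has taken for a name from the list of things; names that differ only in an ending like _2 or _b are one class to them, and where a whole thing is asked for, a point or a joint stands for the part that bears it (a point fixed in the world has none). Each returns a list of dicts, best first, with "score" (0 to 1); they miss things now and then, are a little off and sometimes report something else, mostly with a low value. They report only what shows in the picture. A call takes as long as a camera call.
- arm.spot_in(camera, query): "rect" ([left, top, right, bottom] in pixels, round what is visible of it).
- arm.outline_of(camera, query): "region" (480x640 bool, what is visible of it) and "rect" ([left, top, right, bottom] in pixels, round what is visible of it).
The state is a dict: "clock": time; "joints": joint angles; "qd": joint speeds; "tau": joint torques, N m; "tcp_pos": TCP position; "orientation": TCP orientation; "contact_force": force on the tool from outside, world axes, zero at the start; "wrist_torque": the same for the moment, N m; "width": finger opening in m; "grip_force": force on a finger pad.
Only numpy, scipy, OpenCV 4.12 (cv2) and the standard library are available. Lean on these libraries where they do the work, as an engineer would, in place of code of your own. Each camera call takes 0.05 s, during which the arm holds its last target. There are 200 camera calls.

### The job

The buns are packed and the bread box is to go out for delivery. Lower its open screened lid gently, bearing on the wooden frame and not on the wire mesh, until it lies fully home in the box, then turn both turnbuttons square across the lid's front rail so that it cannot lift. Leave the bowl, loaf tin and brush beside it where they are.

Things in the scene. Friction and masses are not known exactly. Their poses are not given: they have to be found in the camera images.
- crate: The bread box, fixed: plywood, 270 mm deep (x) by 370 wide (y), 110 high. Origin: middle of its underside, on the bench; x points from its front (nearer the robot, with the turnbuttons) to its back (the hinges), y to its left, z up. The front rim is flat, 27 mm wide, its top at 110 mm. Steel carrying handles stand 33 mm out of both sides at 62 mm height. A tray of buns lies inside.
- lid (a joint): Lid hinge, rad: 0 = fully home, level, top face flush with the box's rim; grows as it opens (stop at 1.5). Stiff hinges: it stays at any angle where it is left; 1 to 6 N at the front rail lowers it. Wooden frame 226 mm from hinge line to front edge, 336 mm wide, 18 thick, four rails 30 mm wide, wire mesh between them; about 0.45 kg.
- lid_hinge (a point): Middle of the lid's hinge line, which is parallel to the box's y and lies in the plane of the lid's top face: at x = +120 mm, y = 0, z = 110 mm in the box's frame.
- lid_rail (a point): Middle of the top (outer) face of the lid's front rail, 211 mm from the hinge line; moves with the lid. The rail runs 168 mm to either side of it along the box's y. A wooden knob 20 mm in diameter and 20 mm high stands on this point.
- screen: The wire mesh in the lid, 166 by 276 mm, set 15 mm below the top face of the frame, moving with the lid. Origin: its middle. Delicate: pressing on it with over 5 N spoils it.
- left_button (a joint): Left turnbutton, rad about the vertical: 0 = pointing straight in (box +x), square across the lid's front rail; positive = anticlockwise seen from above: +1.57 points to the box's left, 3.14 out to the front. Turns freely from -3 to 3, needs 1.5 N at its pin, stays where it is left. Dark steel bar 58 mm long, 18 wide, 6 thick, underside 3 mm above the rim. It cannot pass over a lid 3 mm proud.
- right_button (a joint): The same turnbutton on the right of the front rim: 0 = pointing straight in, square across the lid's front rail; positive = anticlockwise seen from above: -1.57 points to the box's right.
- left_pivot (a point): Pivot of the left turnbutton at the rim's top: x = -121.5 mm, y = +100 mm, z = 110 mm in the box's frame, 15.5 mm in front of the closed lid's front edge. The bar reaches 48 mm from it one way, 10 mm the other.
- right_pivot (a point): Pivot of the right turnbutton at the rim's top: x = -121.5 mm, y = -100 mm, z = 110 mm in the box's frame.
- left_pin (a point): Top of the left turnbutton's upright dark steel thumb pin (12 mm in diameter, 15 mm high, standing on the bar), on its axis, 24 mm above the rim, 38 mm from the pivot.
- right_pin (a point): Top of the right turnbutton's thumb pin, of the same size, on its axis, 24 mm above the rim, 38 mm from the pivot.
- bowl: Bystander: round steel bowl, 124 mm across, 55 mm high, beside the box. Origin: middle of its underside.
- loaf_tin: Bystander: open dark steel loaf tin 210 by 105 by 75 mm, beside the box. Origin: middle of its underside.
- brush: Bystander: pastry brush lying on the bench beside the box. Origin: middle of its underside.

How it is judged:
By the outcome, as a careful person would: the job done as asked, in the order asked, and still so for the second after the job is handed in, with the robot touching nothing.
It also fails if it takes over 51 s, if anything falls off the work surface, if the arm or the gripper's body presses on something with over 40 N, if the wrist force passes 120 N, or if a joint passes its speed limit or range.

## Working session

There is one attempt and no reset: what is moved stays moved. The work goes in short steps, Python scripts to look and compute and a tool call to move; the robot and the scene stay as the last step left them, time stands still between calls to the robot, and variables do not carry over. Pictures are saved under pics/ and viewed, at most 10 in all, crops included, and the job is handed in when it is done.

Besides the shell and the picture viewer there is one more tool, called as a command line: name --argument value ..., lists and objects as JSON in quotes. servo_tool: Moves the arm, as the interface text tells. Its arguments: {"type":"object","properties":{"plan":{"type":"array"},"newtons":{"type":"number"}},"required":["plan"]}

```bash
mkdir -p pics
python3 - <<'E'
from workcell import arm
import cv2,numpy as np
s=arm.read_state();print({k:np.round(v,3) for k,v in s.items()})
for c in("scene","top"):
    f=arm.grab_frame(c);cv2.imwrite(f"pics/{c}0.png",f[:,:,::-1])
    m=arm.camera_model(c);print(c,m)
    for q in("crate","lid","lid_rail","left_button","right_button","left_pin","right_pin","screen","bowl","loaf_tin","brush"):
        print(q,[(np.round(d["rect"]).tolist(),round(d["score"],2)) for d in arm.spot_in(c,q)[:3]])
E
```

```text
{'clock': np.float64(0.0), 'joints': array([ 1.118,  0.053,  1.402,  0.   ,  1.689, -0.07 ]), 'qd': array([-0.001, -0.   ,  0.001,  0.001,  0.002,  0.   ]), 'tau': array([-0.0000e+00, -3.8168e+01, -3.6017e+01, -0.0000e+00,  6.0000e-03,
        0.0000e+00]), 'tcp_pos': array([0.196, 0.487, 0.23 ]), 'orientation': array([-5.980e-01, -3.084e+00,  2.000e-03]), 'contact_force': array([-0.256, -0.136,  0.117]), 'wrist_torque': array([-0.009, -0.018,  0.066]), 'grip_force': np.float64(0.0), 'width': np.float64(0.085)}
scene {'intrinsics': array([[440.59822233,   0.        , 321.00611266],
       [  0.        , 440.59822233, 232.22838613],
       [  0.        ,   0.        ,   1.        ]]), 'position': array([ 0.54111703, -0.464916  ,  0.82058225]), 'attitude': array([-2.52053485,  0.06947453, -0.00872545])}
crate [([230.0, 149.0, 412.0, 424.0], 0.64)]
lid [([298.0, 145.0, 402.0, 396.0], 0.91)]
lid_rail [([301.0, 146.0, 404.0, 394.0], 0.72)]
left_button [([271.0, 210.0, 289.0, 240.0], 0.54)]
right_button [([229.0, 323.0, 256.0, 354.0], 0.77)]
left_pin [([275.0, 212.0, 286.0, 240.0], 0.82), 
[... 604 characters left out ...]
83,  2.15006924, -0.07025065])}
crate [([282.0, 176.0, 469.0, 328.0], 0.83)]
lid [([305.0, 182.0, 469.0, 268.0], 0.77)]
lid_rail [([305.0, 182.0, 469.0, 268.0], 0.89)]
left_button [([305.0, 277.0, 327.0, 293.0], 0.59), ([324.0, 196.0, 448.0, 249.0], 0.41)]
right_button [([403.0, 308.0, 426.0, 326.0], 0.71), ([305.0, 285.0, 330.0, 291.0], 0.32)]
left_pin [([303.0, 280.0, 328.0, 289.0], 0.64)]
right_pin [([403.0, 307.0, 426.0, 323.0], 0.51), ([282.0, 175.0, 469.0, 326.0], 0.48)]
screen [([325.0, 197.0, 448.0, 251.0], 0.77)]
bowl [([233.0, 178.0, 279.0, 230.0], 0.6)]
loaf_tin [([459.0, 260.0, 535.0, 354.0], 0.7)]
brush [([196.0, 264.0, 270.0, 280.0], 0.68), ([303.0, 282.0, 332.0, 291.0], 0.68)]
```

View pics/scene0.png

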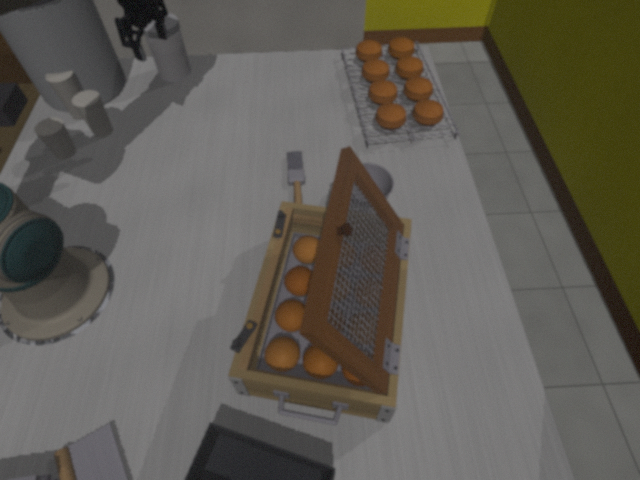

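View pics/top0.png

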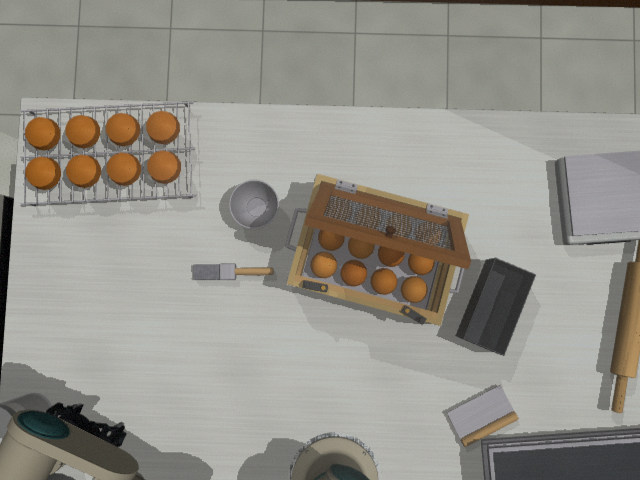

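The top view shows the crate at rim corners roughly (288,285), (441,326), (468,215), (317,176). The lid is open with its knob at about (390,231), and the left and right buttons are at about (314,286) and (413,314). I'll zoom in to get corners for the fit.

Run:
```python
import cv2
a=cv2.imread("pics/top0.png")[165:335,275:480];b=cv2.imread("pics/scene0.png")[140:430,220:420]
a=cv2.resize(a,None,fx=3.9,fy=3.5,interpolation=2)
cv2.imwrite("pics/topc.png",a)
cv2.imwrite("pics/scc.png",cv2.resize(b,None,fx=2,fy=2,interpolation=2))
```

```text
(no output)
```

View pics/topc.png

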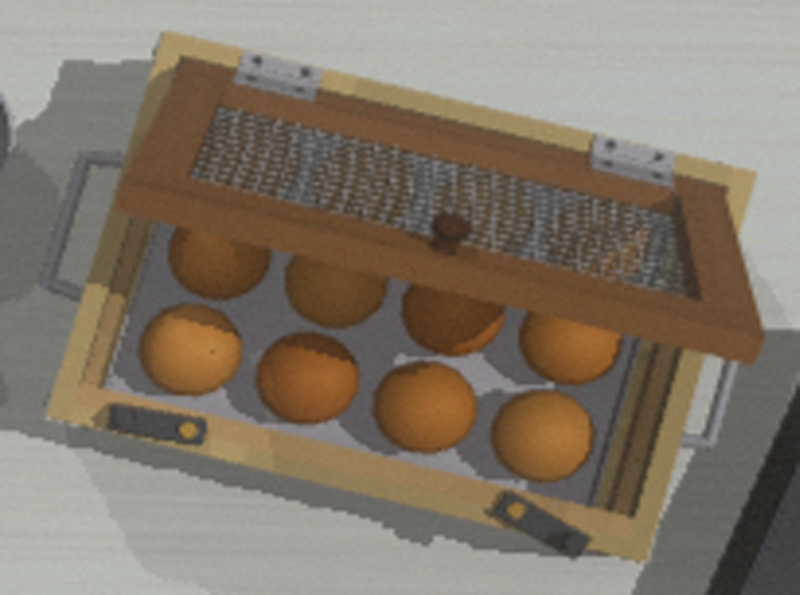

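View pics/scc.png

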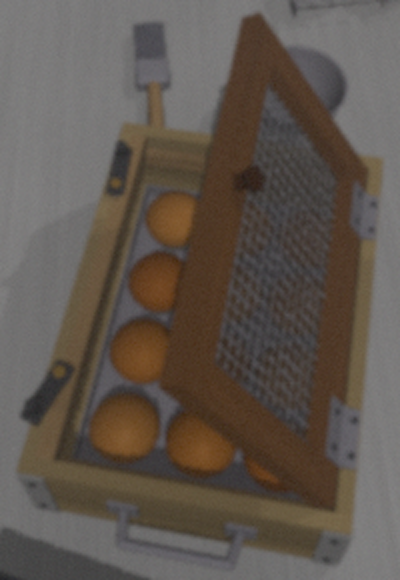

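```bash
cat > h.py <<'E'
import numpy as np,cv2
from scipy.spatial.transform import Rotation as R
from scipy.optimize import least_squares
def proj(m,P):
    p=R.from_rotvec(m["attitude"]).inv().apply(np.atleast_2d(P)-m["position"])
    k=m["intrinsics"];return (p[:,:2]/p[:,2:])*[k[0,0],k[1,1]]+k[:2,2]
def ray(m,uv,z):
    k=m["intrinsics"];d=R.from_rotvec(m["attitude"]).apply([(uv[0]-k[0,2])/k[0,0],(uv[1]-k[1,2])/k[1,1],1])
    return m["position"]+d*(z-m["position"][2])/d[2]
def box(p,P):  # box frame -> world
    return R.from_euler('z',p[2]).apply(np.atleast_2d(P))+[p[0],p[1],0]
def lid(th,r,y,h=0): # r from hinge, h above top face
    return [.12-r*np.cos(th)+h*np.sin(th),y,.11+r*np.sin(th)+h*np.cos(th)]
E
python3 - <<'E'
from h import *;from workcell import arm
T=arm.camera_model("top");S=arm.camera_model("scene")
t=lambda x,y:(275+x/3.9,165+y/3.5); s=lambda x,y:(220+x/2,140+y/2)
rim=[[-.135,.185,.11],[-.135,-.185,.11],[.135,-.185,.11],[.135,.185,.11]]
rt=np.array([t(48,415),t(642,558),t(756,172),t(163,32)]);rs=np.array([s(125,125),s(20,470),s(350,535),s(382,158)])
L=[(.226,.168,0),(.226,-.168,0),(.226,.168,-.018),(.226,-.168,-.018)]
lt=np.array([t(120,183),t(757,322),t(116,210),t(752,362)])
f=lambda p:np.r_[(proj(T,box(p,rim))-rt).ravel(),(proj(S,box(p,rim))-rs).ravel(),(proj(T,box(p,[lid(p[3],*a) for a in L]))-lt).ravel()]
r=least_squares(f,[.55,-.1,-.2,1],loss='soft_l1');p=r.x;print(p,np.round(r.fun,1).tolist())
np.save("p.npy",p)
print("knobtop px",proj(T,box(p,lid(p[3],.211,0,.02))),t(452,222),proj(S,box(p,lid(p[3],.211,0,.02))),s(242,177))
for n,a,b in(("L",t(205,425),t(110,418)),("R",t(500,500),t(583,545))):
    A=ray(T,a,.118);B=ray(T,b,.118);d=B-A;print(n,np.arctan2(d[1],d[0])-p[2],np.linalg.norm(d))
yp={"L":.1,"R":-.1}
print("pivots",box(p,[[-.1215,.1,.11],[-.1215,-.1,.11]]), t(188,430),t(515,510),proj(T,box(p,[[-.1215,.1,.119],[-.1215,-.1,.119]])))
print("rail now",box(p,lid(p[3],.211,0)),"closed",box(p,lid(0,.211,0)))
print(R.from_rotvec(arm.read_state()["orientation"]).as_matrix().round(3))
E
```

```text
[ 0.56949884 -0.08421923 -0.23425212  1.02335215] [-0.7, -0.6, 1.1, 0.1, 0.0, -1.4, -0.0, -1.6, -1.6, -1.5, -2.6, 0.8, 0.4, -0.4, -0.0, -0.1, -0.1, -0.6, 1.8, 3.7, -0.9, -0.3, -0.1, 0.0]
knobtop px [[391.00611194 226.6123871 ]] (390.8974358974359, 228.42857142857144) [[348.75355167 229.044472  ]] (341.0, 228.5)
L 1.7519559955800568 0.05656668597327332
R -1.8522561941478797 0.05678313695103469
pivots [[ 0.47452878  0.04125164  0.11      ]
 [ 0.42810566 -0.15328601  0.11      ]] (323.2051282051282, 287.8571428571429) (407.05128205128204, 310.7142857142857) [[323.25812378 286.81129381]
 [407.15469591 309.44153124]]
rail now [[ 0.57939409 -0.08658057  0.29016396]] closed [[ 0.48098421 -0.06309671  0.11      ]]
[[-0.928  0.374  0.   ]
 [ 0.374  0.928  0.   ]
 [-0.     0.    -1.   ]]
```

```bash
cat >> h.py <<'E'
def shift(st,W,yaw_y=None):
    """tool shift (mm) to world W and turn about tool z (deg) so tool y has world yaw yaw_y (deg)"""
    M=R.from_rotvec(st["orientation"]).as_matrix()
    d=(np.atleast_2d(W)-st["tcp_pos"])@M*1e3
    a=np.degrees(np.arctan2(M[1,1],M[0,1]))
    return d.round(0), None if yaw_y is None else np.round(-(np.atleast_1d(yaw_y)-a),1), a
E
python3 - <<'E'
from h import *;from workcell import arm
p=np.load("p.npy");st=arm.read_state()
print(shift(st,np.r_[box(p,[.008,.04,.37]),box(p,[.006,.04,.315])],np.degrees(p[2])+90))
E
```

```text
(array([[-562., -350., -139.],
       [-560., -350.,  -84.]]), array([-8.5]), np.float64(68.06567063611166))
```

servo_tool --plan '[[[0, 0, 0, -0.05, 0, 0, 0], [0, 0, 0, -0.1, 0, 0, 0], [0, -0.04, -0.025, -0.139, 0, 0, -4], [0, -0.08, -0.05, -0.139, 0, 0, -8.5], [0, -0.562, -0.35, -0.139, 0, 0, -8.5], [0, -0.562, -0.35, -0.139, 0, 0, -8.5], [0, -0.562, -0.35, -0.139, 0, 0, -8.5], [0, -0.562, -0.35, -0.139, 0, 0, -8.5], [0, -0.562, -0.35, -0.139, 0, 0, -8.5], [0, -0.562, -0.35, -0.139, 0, 0, -8.5], [0, -0.562, -0.35, -0.139, 0, 0, -8.5], [0, -0.562, -0.35, -0.139, 0, 0, -8.5], [0, -0.562, -0.35, -0.139, 0, 0, -8.5], [0, -0.562, -0.35, -0.139, 0, 0, -8.5], [0, -0.562, -0.35, -0.139, 0, 0, -8.5], [0, -0.562, -0.35, -0.139, 0, 0, -8.5], [0, -0.562, -0.35, -0.139, 0, 0, -8.5], [0, -0.562, -0.35, -0.139, 0, 0, -8.5]]]'

```text
clock: 3.0
tcp_pos: [0.5867, -0.0477, 0.3699]
orientation: [-0.368, -3.119, -0.001]
contact_force: [0.3, 0.5, 0.2]
width: 0.0005
grip_force: 0.0
```

Run:
```python
from h import *;from workcell import arm
import cv2
p=np.load("p.npy");st=arm.read_state()
print(st["clock"],st["tcp_pos"],st["contact_force"],st["width"],box(p,[.008,.04,.37]))
th=np.r_[1.02,np.linspace(.95,0,14)]
W=np.vstack([box(p,[.12-.213*np.cos(t),.04,.11+.226*np.sin(t)]) for t in th])
print(np.c_[th.round(2),shift(st,W)[0]],shift(st,W,np.degrees(p[2])+90)[1:])
f=arm.grab_frame("scene");cv2.imwrite("pics/s1.png",f[100:460,150:550,::-1])
```

```text
3.0 [ 0.58672638 -0.04771782  0.36989899] [0.33135335 0.52349515 0.18979686] 0.0004641269333379808 [[ 0.58656497 -0.04716863  0.37      ]]
[[ 1.02e+00 -0.00e+00  0.00e+00  6.70e+01]
 [ 9.50e-01  1.20e+01  0.00e+00  7.60e+01]
 [ 8.80e-01  2.40e+01  0.00e+00  8.60e+01]
 [ 8.00e-01  3.60e+01  0.00e+00  9.70e+01]
 [ 7.30e-01  4.70e+01  0.00e+00  1.09e+02]
 [ 6.60e-01  5.70e+01  0.00e+00  1.22e+02]
 [ 5.80e-01  6.60e+01  0.00e+00  1.35e+02]
 [ 5.10e-01  7.40e+01  0.00e+00  1.49e+02]
 [ 4.40e-01  8.10e+01  0.00e+00  1.64e+02]
 [ 3.70e-01  8.70e+01  0.00e+00  1.79e+02]
 [ 2.90e-01  9.20e+01  0.00e+00  1.95e+02]
 [ 2.20e-01  9.60e+01  0.00e+00  2.11e+02]
 [ 1.50e-01  9.90e+01  0.00e+00  2.27e+02]
 [ 7.00e-02  1.01e+02  0.00e+00  2.43e+02]
 [ 0.00e+00  1.01e+02  0.00e+00  2.60e+02]] (array([-0.]), np.float64(76.52935500209938))
```

View pics/s1.png

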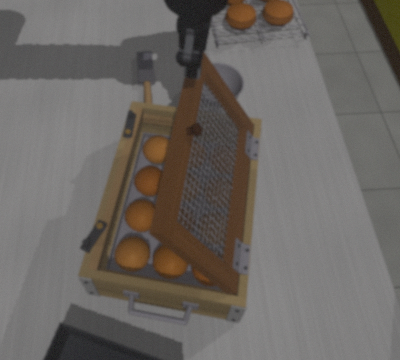

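The closed fingers hang over the front rail's edge, to the left of the knob. I'll lower along the arc slowly.

servo_tool --plan '[[[0, 0, 0, 0.03, 0, 0, 0], [0, 0, 0, 0.055, 0, 0, 0], [0, 0, 0, 0.063, 0, 0, 0], [0, 0, 0, 0.069, 0, 0, 0], [0, 0.006, 0, 0.073, 0, 0, 0], [0, 0.012, 0, 0.078, 0, 0, 0], [0, 0.018, 0, 0.083, 0, 0, 0], [0, 0.024, 0, 0.088, 0, 0, 0], [0, 0.03, 0, 0.093, 0, 0, 0], [0, 0.036, 0, 0.099, 0, 0, 0]]]'

```text
clock: 4.05
tcp_pos: [0.5513, -0.0381, 0.2762]
orientation: [0.364, 3.115, 0.001]
contact_force: [-9.0, 3.4, 15.5]
width: -0.0004
grip_force: 7.1
```

servo_tool --plan '[[[0, 0.008, 0, 0.006, 0, 0, 0], [0, 0.014, 0, 0.012, 0, 0, 0], [0, 0.019, 0, 0.018, 0, 0, 0], [0, 0.024, 0, 0.025, 0, 0, 0], [0, 0.028, 0, 0.031, 0, 0, 0], [0, 0.033, 0, 0.038, 0, 0, 0], [0, 0.037, 0, 0.045, 0, 0, 0], [0, 0.041, 0, 0.052, 0, 0, 0], [0, 0.045, 0, 0.059, 0, 0, 0], [0, 0.048, 0, 0.066, 0, 0, 0], [0, 0.051, 0, 0.074, 0, 0, 0], [0, 0.054, 0, 0.081, 0, 0, 0]]]'

```text
clock: 5.25
tcp_pos: [0.4989, -0.0266, 0.1894]
orientation: [-0.367, -3.12, -0.0]
contact_force: [1.6, 0.2, 1.4]
width: -0.0001
grip_force: 0.9
```

Run:
```python
from h import *;from workcell import arm
p=np.load("p.npy");st=arm.read_state()
b=R.from_euler('z',-p[2]).apply(st["tcp_pos"]-[p[0],p[1],0]);print(b,st["contact_force"])
th=np.linspace(.35,0,9)
W=np.vstack([box(p,[.12-.213*np.cos(t),.04,.11+.226*np.sin(t)]) for t in th])
print(np.c_[th.round(2),shift(st,W)[0]])
f=arm.grab_frame("scene");cv2.imwrite("pics/s2.png",cv2.resize(f[130:440,200:430,::-1],None,fx=1.9,fy=1.9))
```

```text
[-0.0820344   0.0396537   0.18944639] [1.63335767 0.16358858 1.36840859]
[[ 3.5e-01 -2.0e+00  0.0e+00  2.0e+00]
 [ 3.1e-01  1.0e+00  0.0e+00  1.1e+01]
 [ 2.6e-01  4.0e+00  0.0e+00  2.1e+01]
 [ 2.2e-01  6.0e+00  0.0e+00  3.0e+01]
 [ 1.8e-01  8.0e+00  0.0e+00  4.0e+01]
 [ 1.3e-01  9.0e+00  0.0e+00  5.0e+01]
 [ 9.0e-02  1.0e+01  0.0e+00  6.0e+01]
 [ 4.0e-02  1.1e+01  0.0e+00  7.0e+01]
 [ 0.0e+00  1.1e+01  0.0e+00  7.9e+01]]
```

View pics/s2.png

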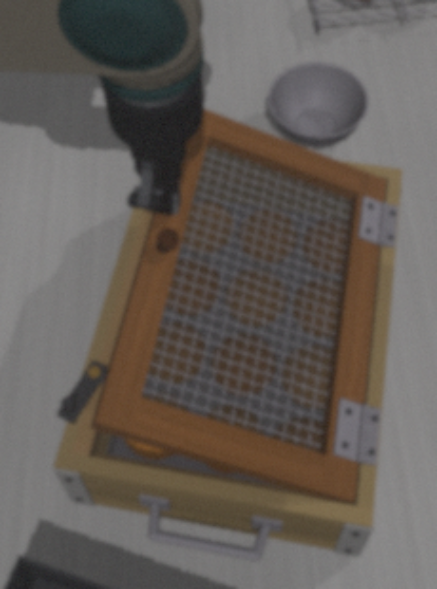

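The lid is following with the fingers on the front rail. I'll continue down to home.

servo_tool --plan '[[[0, 0.0, 0, 0.006, 0, 0, 0], [0, 0.001, 0, 0.012, 0, 0, 0], [0, 0.003, 0, 0.018, 0, 0, 0], [0, 0.004, 0, 0.024, 0, 0, 0], [0, 0.006, 0, 0.031, 0, 0, 0], [0, 0.007, 0, 0.037, 0, 0, 0], [0, 0.008, 0, 0.043, 0, 0, 0], [0, 0.008, 0, 0.049, 0, 0, 0], [0, 0.009, 0, 0.055, 0, 0, 0], [0, 0.009, 0, 0.06, 0, 0, 0], [0, 0.01, 0, 0.065, 0, 0, 0], [0, 0.01, 0, 0.069, 0, 0, 0], [0, 0.01, 0, 0.072, 0, 0, 0], [0, 0.01, 0, 0.075, 0, 0, 0], [0, 0.01, 0, 0.077, 0, 0, 0], [0, 0.01, 0, 0.079, 0, 0, 0], [0, 0.01, 0, 0.079, 0, 0, 0]]]'

```text
clock: 7.0
tcp_pos: [0.4894, -0.0243, 0.111]
orientation: [-0.367, -3.12, -0.0]
contact_force: [-0.3, 0.2, 0.3]
width: 0.0
grip_force: 0.0
```

servo_tool --plan '[[[0, 0, 0, 0.001, 0, 0, 0], [0, 0, 0, 0.002, 0, 0, 0], [0, 0, 0, 0.002, 0, 0, 0]]]'

```text
clock: 7.3
tcp_pos: [0.4895, -0.0244, 0.11]
orientation: [0.367, 3.12, 0.0]
contact_force: [-3.3, 0.5, 5.0]
width: -0.0002
grip_force: 2.6
```

Run:
```python
from workcell import arm
import cv2
for c,(a,b,d,e) in {"top":(165,335,275,480),"scene":(130,440,200,430)}.items():
    f=arm.grab_frame(c);cv2.imwrite(f"pics/{c}3.png",cv2.resize(f[a:b,d:e,::-1],None,fx=1.9,fy=1.9) if c=="scene" else f[:,:,::-1])
```

```text
(no output)
```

View pics/scene3.png

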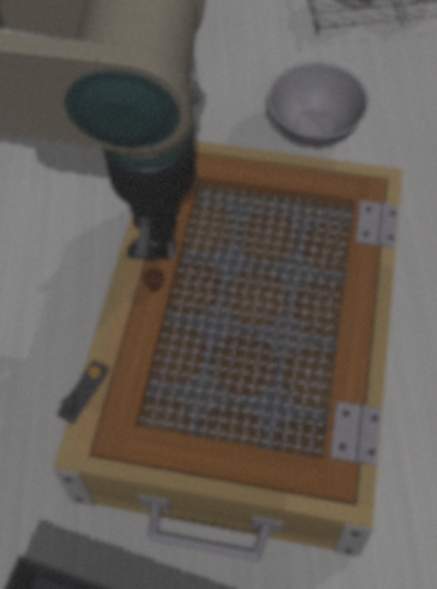

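The lid looks home. I'll press a little further to confirm it meets a hard stop.

servo_tool --plan '[[[0, 0, 0, 0.001, 0, 0, 0], [0, 0, 0, 0.002, 0, 0, 0], [0, 0, 0, 0.002, 0, 0, 0]]]'

```text
clock: 7.7
tcp_pos: [0.4896, -0.0243, 0.1098]
orientation: [0.367, 3.119, -0.0]
contact_force: [-10.0, 0.5, 17.2]
width: 0.0
grip_force: 8.7
```

Run:
```python
from h import *;from workcell import arm
p=np.load("p.npy");st=arm.read_state()
for y,a,s in((.1,1.75,-90),(-.1,-1.85,90)):
    P=box(p,[-.1215+.038*np.cos(a),y+.038*np.sin(a),.18])
    print(P,*shift(st,P,np.degrees(p[2]+a)+s))
```

```text
[[0.47661956 0.07919407 0.18      ]] [[ 37.  98. -70.]] [79.7] 76.57292238861632
[[ 0.40944043 -0.18638599  0.18      ]] [[  40. -176.  -70.]] [106.] 76.57292238861632
```

servo_tool --plan '[[[0, 0, 0, -0.035, 0, 0, 0], [0.5, 0, 0, -0.07, 0, 0, 8], [0.5, 0.02, 0.05, -0.07, 0, 0, 16], [0.5, 0.037, 0.098, -0.07, 0, 0, 24], [0.5, 0.037, 0.098, -0.07, 0, 0, 32], [0.5, 0.037, 0.098, -0.07, 0, 0, 40], [0.5, 0.037, 0.098, -0.07, 0, 0, 48], [0.5, 0.037, 0.098, -0.07, 0, 0, 56], [0.5, 0.037, 0.098, -0.07, 0, 0, 64], [0.5, 0.037, 0.098, -0.07, 0, 0, 72], [0.5, 0.037, 0.098, -0.07, 0, 0, 79.7], [0.5, 0.037, 0.098, -0.07, 0, 0, 79.7]]]'

```text
clock: 8.9
tcp_pos: [0.4762, 0.0796, 0.1772]
orientation: [2.283, 2.158, 0.0]
contact_force: [-0.1, -0.1, 0.4]
width: 0.0431
grip_force: 0.0
```

Run:
```python
from h import *;from workcell import arm
p=np.load("p.npy");st=arm.read_state();print(st["width"])
print(shift(st,box(p,[-.1215+.038*np.cos(1.75),.1+.038*np.sin(1.75),.122]),np.degrees(p[2]+1.75)-90))
f=arm.grab_frame("scene");T=arm.camera_model("scene")
print([(d["rect"],d["score"]) for d in arm.spot_in("scene","left_pin")[:2]],proj(T,box(p,[-.1215+.038*np.cos(1.75),.1+.038*np.sin(1.75),.134])))
cv2.imwrite("pics/s4.png",cv2.resize(f[150:300,220:370,::-1],None,fx=3.5,fy=3.5))
```

```text
0.0431183629232141
(array([[-0.,  0., 55.]]), array([-0.]), np.float64(-3.202102348943872))
[([273.5, 209.4, 288.9, 238.0], 0.5)] [[277.61707836 212.03197218]]
```

View pics/s4.png

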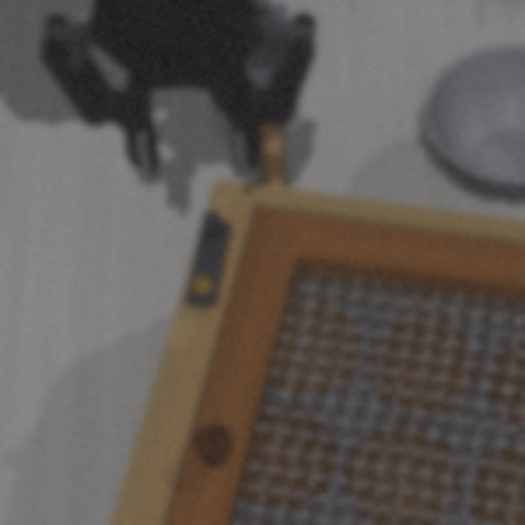

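The lid is flush, and the fingers straddle the left pin, which is at about crop (215,225). I'll descend and grip.

servo_tool --plan '[[[0.5, 0, 0, 0.03, 0, 0, 0], [0.5, 0, 0, 0.055, 0, 0, 0], [0.5, 0, 0, 0.055, 0, 0, 0], [0.05, 0, 0, 0.055, 0, 0, 0], [0.05, 0, 0, 0.055, 0, 0, 0], [0.05, 0, 0, 0.055, 0, 0, 0], [0.05, 0, 0, 0.055, 0, 0, 0], [0.05, 0, 0, 0.055, 0, 0, 0]]]' --newtons 20

```text
clock: 9.8
tcp_pos: [0.4773, 0.0799, 0.1239]
orientation: [2.28, 2.159, 0.005]
contact_force: [2.3, 1.8, 6.1]
width: 0.0106
grip_force: 19.9
```

Run:
```python
from h import *;from workcell import arm
p=np.load("p.npy");st=arm.read_state();print(st["width"],st["grip_force"],st["contact_force"])
a=np.linspace(1.75,0,14)[1:]
W=np.vstack([box(p,[-.1215+.038*np.cos(x),.1+.038*np.sin(x),st["tcp_pos"][2]]) for x in a])
d,w,_=shift(st,W,np.degrees(p[2]+a)-90);print(np.c_[d,w])
```

```text
0.010576818330553229 19.885082244873047 [2.33879511 1.77400951 6.08288317]
[[ -1.    4.    0.    7.8]
 [ -2.    9.    0.   15.5]
 [ -4.   14.    0.   23.2]
 [ -6.   19.    0.   30.9]
 [ -9.   23.    0.   38.6]
 [-12.   27.    0.   46.3]
 [-16.   30.    0.   54. ]
 [-21.   33.    0.   61.7]
 [-25.   35.    0.   69.5]
 [-30.   36.    0.   77.2]
 [-35.   37.    0.   84.9]
 [-40.   37.    0.   92.6]
 [-45.   37.    0.  100.3]]
```

servo_tool --plan '[[[0.05, 0, 0, -0.002, 0, 0, 0], [0.05, -0.001, 0.004, -0.002, 0, 0, 7.8], [0.05, -0.002, 0.009, -0.002, 0, 0, 15.5], [0.05, -0.004, 0.014, -0.002, 0, 0, 23.2], [0.05, -0.006, 0.019, -0.002, 0, 0, 30.9], [0.05, -0.009, 0.023, -0.002, 0, 0, 38.6], [0.05, -0.012, 0.027, -0.002, 0, 0, 46.3], [0.05, -0.016, 0.03, -0.002, 0, 0, 54], [0.05, -0.021, 0.033, -0.002, 0, 0, 61.7], [0.05, -0.025, 0.035, -0.002, 0, 0, 69.5], [0.05, -0.03, 0.036, -0.002, 0, 0, 77.2], [0.05, -0.035, 0.037, -0.002, 0, 0, 84.9], [0.05, -0.04, 0.037, -0.002, 0, 0, 92.6], [0.05, -0.045, 0.037, -0.002, 0, 0, 100.3], [0.05, -0.045, 0.037, -0.002, 0, 0, 100.3]]]'

```text
clock: 11.3
tcp_pos: [0.5103, 0.0327, 0.1242]
orientation: [-3.119, 0.37, 0.002]
contact_force: [1.0, 3.5, 0.1]
width: 0.0101
grip_force: 20.1
```

Run:
```python
from h import *;from workcell import arm
p=np.load("p.npy");st=arm.read_state()
print(st["width"],R.from_euler('z',-p[2]).apply(st["tcp_pos"]-[p[0],p[1],0]),shift(st,box(p,[-.0835,.1,.124]),np.degrees(p[2])-90))
f=arm.grab_frame("scene")
cv2.imwrite("pics/s5.png",cv2.resize(f[150:300,220:370,::-1],None,fx=3.5,fy=3.5))
```

```text
0.010113775458938271 [-0.08467489  0.09999924  0.1241809 ] (array([[ 1., -0.,  0.]]), array([-0.1]), np.float64(-103.52038830933806))
```

The left pin is at its target within about 1 mm. I'll release, lift and go to the right pin.

servo_tool --plan '[[[0.5, 0, 0, 0, 0, 0, 0], [0.5, 0, 0, 0, 0, 0, 0], [0.5, 0, 0, 0, 0, 0, 0], [0.5, 0, 0, -0.03, 0, 0, 0], [0.5, 0, 0, -0.056, 0, 0, 0]]]'

```text
clock: 11.85
tcp_pos: [0.5102, 0.0325, 0.1806]
orientation: [3.12, -0.366, -0.003]
contact_force: [0.3, 0.7, 0.3]
width: 0.0427
grip_force: 0.0
```

Run:
```python
from h import *;from workcell import arm
p=np.load("p.npy");st=arm.read_state();a=-1.85
print(st["width"],shift(st,box(p,[-.1215+.038*np.cos(a),-.1+.038*np.sin(a),.18]),np.degrees(p[2]+a)+90))
```

```text
0.042715618787681195 (array([[-47., 236.,   1.]]), array([-74.]), np.float64(-103.3818638576345))
```

servo_tool --plan '[[[0.5, -0.01, 0.05, 0, 0, 0, -8], [0.5, -0.02, 0.1, 0, 0, 0, -16], [0.5, -0.03, 0.148, 0, 0, 0, -24], [0.5, -0.039, 0.196, 0, 0, 0, -32], [0.5, -0.047, 0.236, 0, 0, 0, -40], [0.5, -0.047, 0.236, 0, 0, 0, -48], [0.5, -0.047, 0.236, 0, 0, 0, -56], [0.5, -0.047, 0.236, 0, 0, 0, -64], [0.5, -0.047, 0.236, 0, 0, 0, -72], [0.5, -0.047, 0.236, 0, 0, 0, -74], [0.5, -0.047, 0.236, 0, 0, 0, -74]]]'

```text
clock: 12.95
tcp_pos: [0.41, -0.186, 0.1802]
orientation: [-2.712, -1.585, 0.0]
contact_force: [-0.1, -0.4, -0.2]
width: 0.0429
grip_force: 0.0
```

Run:
```python
from h import *;from workcell import arm
p=np.load("p.npy");st=arm.read_state();a=-1.85
print(shift(st,box(p,[-.1215+.038*np.cos(a),-.1+.038*np.sin(a),.1235]),np.degrees(p[2]+a)+90))
f=arm.grab_frame("scene");S=arm.camera_model("scene")
print(proj(S,box(p,[-.1215+.038*np.cos(a),-.1+.038*np.sin(a),.134])))
cv2.imwrite("pics/s6.png",cv2.resize(f[180:400,200:420,::-1],None,fx=2.7,fy=2.7))
```

```text
(array([[-1., -0., 57.]]), array([0.]), np.float64(-29.384611178736083))
[[235.4833807  342.11591832]]
```

View pics/s6.png

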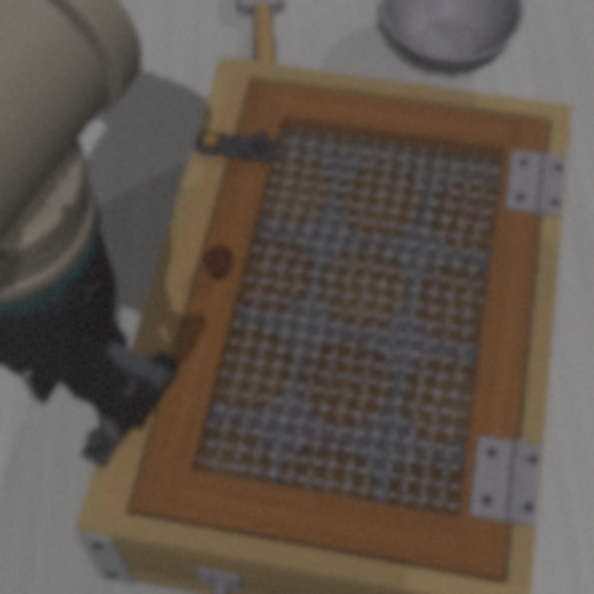

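The left button lies square across the rail at crop (240,145). The fingers are over the right button at about crop (120,400).

servo_tool --plan '[[[0.5, 0, 0, 0.03, 0, 0, 0], [0.5, 0, 0, 0.056, 0, 0, 0], [0.5, 0, 0, 0.056, 0, 0, 0], [0.05, 0, 0, 0.056, 0, 0, 0], [0.05, 0, 0, 0.056, 0, 0, 0], [0.05, 0, 0, 0.056, 0, 0, 0], [0.05, 0, 0, 0.056, 0, 0, 0], [0.05, 0, 0, 0.056, 0, 0, 0]]]'

```text
clock: 13.8
tcp_pos: [0.4107, -0.1865, 0.1258]
orientation: [2.711, 1.583, 0.002]
contact_force: [-2.5, -0.6, 5.8]
width: 0.0103
grip_force: 19.8
```

Run:
```python
from h import *;from workcell import arm
p=np.load("p.npy");st=arm.read_state();print(st["width"],st["grip_force"],st["contact_force"])
a=np.linspace(-1.85,0,15)[1:]
W=np.vstack([box(p,[-.1215+.038*np.cos(x),-.1+.038*np.sin(x),.125]) for x in a])
d,w,_=shift(st,W,np.degrees(p[2]+a)+90);print(np.c_[d,w])
```

```text
0.010342588043131037 19.831625819206238 [-2.54229805 -0.58053517  5.7716371 ]
[[  -0.     4.     1.    -7.6]
 [   1.     9.     1.   -15.2]
 [   2.    14.     1.   -22.7]
 [   5.    18.     1.   -30.3]
 [   7.    22.     1.   -37.9]
 [  11.    26.     1.   -45.5]
 [  15.    29.     1.   -53. ]
 [  19.    32.     1.   -60.6]
 [  23.    34.     1.   -68.2]
 [  28.    36.     1.   -75.7]
 [  33.    37.     1.   -83.3]
 [  38.    37.     1.   -90.9]
 [  43.    36.     1.   -98.4]
 [  48.    35.     1.  -106. ]]
```

servo_tool --plan '[[[0.05, 0, 0, -0.001, 0, 0, 0], [0.05, 0, 0.004, -0.001, 0, 0, -7.6], [0.05, 0.001, 0.009, -0.001, 0, 0, -15.2], [0.05, 0.002, 0.014, -0.001, 0, 0, -22.7], [0.05, 0.005, 0.018, -0.001, 0, 0, -30.3], [0.05, 0.007, 0.022, -0.001, 0, 0, -37.9], [0.05, 0.011, 0.026, -0.001, 0, 0, -45.5], [0.05, 0.015, 0.029, -0.001, 0, 0, -53], [0.05, 0.019, 0.032, -0.001, 0, 0, -60.6], [0.05, 0.023, 0.034, -0.001, 0, 0, -68.2], [0.05, 0.028, 0.036, -0.001, 0, 0, -75.7], [0.05, 0.033, 0.037, -0.001, 0, 0, -83.3], [0.05, 0.038, 0.037, -0.001, 0, 0, -90.9], [0.05, 0.043, 0.036, -0.001, 0, 0, -98.4], [0.05, 0.048, 0.035, -0.001, 0, 0, -106], [0.05, 0.048, 0.035, -0.001, 0, 0, -106]]]'

```text
clock: 15.4
tcp_pos: [0.4643, -0.1605, 0.1257]
orientation: [-0.364, -3.12, -0.002]
contact_force: [-2.6, 3.2, 6.1]
width: 0.0104
grip_force: 20.0
```

servo_tool --plan '[[[0.5, 0, 0, 0, 0, 0, 0], [0.5, 0, 0, 0, 0, 0, 0], [0.5, 0, 0, 0, 0, 0, 0], [0.5, 0, 0, -0.03, 0, 0, 0], [0.5, 0, 0, -0.08, 0, 0, 0], [0.5, 0, 0, -0.12, 0, 0, 0], [0.5, 0.05, 0, -0.12, 0, 0, 0], [0.5, 0.1, 0, -0.12, 0, 0, 0], [0.5, 0.1, 0, -0.12, 0, 0, 0]]]'

```text
clock: 16.3
tcp_pos: [0.3632, -0.1371, 0.2454]
orientation: [0.37, 3.119, -0.001]
contact_force: [0.1, 0.1, 0.5]
width: 0.0427
grip_force: 0.0
```

Run:
```python
from h import *;from workcell import arm
f=arm.grab_frame("scene")
cv2.imwrite("pics/s7.png",cv2.resize(f[180:400,200:420,::-1],None,fx=2.7,fy=2.7))
```

```text
(no output)
```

View pics/s7.png

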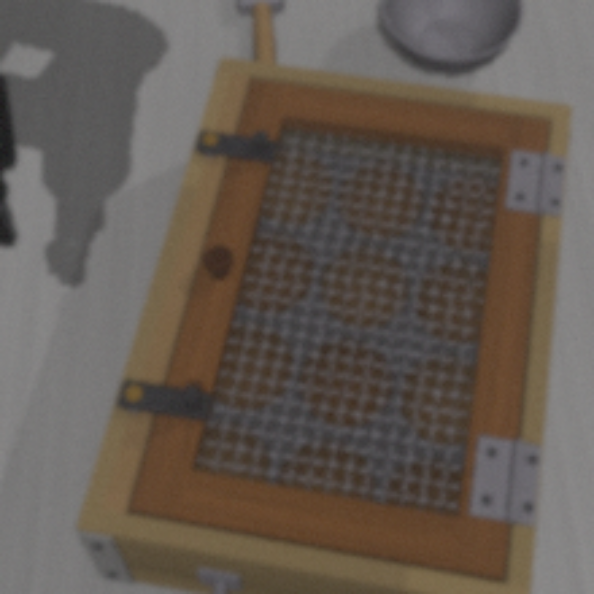

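Both buttons lie square across the front rail, at crop (238,147) and (167,398). The lid is flush and the arm is clear.

```bash
python3 -c "
from workcell import arm
print(arm.hand_in())"
```

```text
the job is handed in; nothing more can be done
None
```

The lid was lowered by its front rail until it stopped flush with the rim, both turnbuttons are square across the rail, the arm never went to the bowl, tin or brush, and the job was handed in at about 16 s.

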